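# Open the consumables box on its over-centre stay and put the copper backing bar away

### The arm

A 6-joint arm with a two-finger parallel gripper is mounted at the origin on the work surface. World frame = base frame: x ahead of the robot, y to its left, z up, the work surface at z = 0. Lengths are in m, angles in degrees, forces in N, time in s.
With the tool pointing down it reaches from about 0.3 to 0.75 m from the base axis. Payload 8.5 kg.
Tool frame: the origin (TCP) lies at the very end of the fingers, on their centre line; the grasp point (between the pads) lies 19 mm behind it (env.tcp_to_grasp is the distance from the TCP to the grasp point, in m); z points along the fingers, y is the line along which they close (so a half turn about z gives the same grasp; the last joint's range is limited). The gripper opens to 85 mm and grips with 20 to 120 N. Pads are 22 mm wide; open, the fingers measure 114 mm over their backs; the gripper's body (76 mm by 85 mm) begins 54 mm behind the grasp point. The pads swing forward as they close: fully open they stand 13 mm farther back than shut.
Start: joints at [-86.591, 21.807, 74.336, -0, 83.858, -12.336], TCP at [0.149, -0.529, 0.231] pointing down, gripper open.
Joint ranges: [-178.18, 178.18], [-50.72, 133.34], [12.68, 142.11], [-81.47, 261.47], [9.98, 163.14], [-165.26, 165.26]. Speed limits (degrees/s): [136.94, 136.94, 180, 180, 180, 180].

### API

Orientations are given as a 3x3 rotation matrix whose columns are the frame's x, y, z axes.
In Python, from rig import status, get_image, env gives the robot as it stands.
- The arm moves only by the shell command python3 -m handwheel 'ROWS' [FORCE]. ROWS is text: rows parted by semicolons, each of 7 numbers parted by spaces: the shift along the world's x, y, z in cm, then the turn, a rotation vector about the world's x, y, z in degrees, then the opening, from 0 (shut) to 1 (fully open). In form: dx dy dz wx wy wz gripper; .... A call has 1 to 8 rows; each row is the pose to reach, as a shift and turn from the pose commanded when the call began; what a row does not reach only later rows make up. A row lasts 1/12 s, in which the tool goes at most 41.7 mm and 7.16 degrees, less where a joint would pass 70% of its speed; a pose out of reach is approached as far as the arm can. A call with a gripper value outside its range is refused whole. The fingers move at their own pace and stop on an object; FORCE is the grip in N (left out, the last holds). Time passes only in rows, so rows that repeat a pose let the fingers close. It gives the time, the measured TCP pose, the force, the opening and the grip force at its end, in the units of the state.
- status.observe(): the state, without advancing time (a new reading comes with each control period).
- get_image(name): name is "side" or "top"; returns a dict with "color" (400x640x3 uint8, red, green, blue), "vertical_fov" (degrees; the focal length in pixels is half the picture's height over the tangent of half this angle, whatever the lens; pixels are square), "cx", "cy" (the principal point, pixels), "k1" (the pictures are not rectified: a ray, as slopes to the right and down, at radius r is drawn at 1 + k1 r^2 times it, then the intrinsics apply), "xyz" and "orientation" of the camera in the world. Camera axes: x right, y down, z forward; pixel columns grow to the right and rows downward; lengths in m; the calibration is good to about 2 mm. A picture is of the moment at which its call begins. There is no depth.
- env.close_job(): hands the job in; it is judged then, once.
The state is a dict: "time_s": time; "q": joint angles; "qvel": joint speeds; "joint_efforts": joint torques, N m; "position": TCP position; "tool_rot": TCP orientation; "ft_force": force on the tool from outside, world axes, zero at the start; "wrist_torque": the same for the moment, N m; "grip_width": finger opening in m; "gripper_force": force on a finger pad.
Only numpy, scipy, OpenCV 4.12 (cv2) and the standard library are available. Lean on these libraries where they do the work, as an engineer would, in place of code of your own. Each camera call takes 0.05 s, during which the arm holds its last target. There are 200 camera calls.

### The job

Put the copper backing bar away in the grey steel box on the welding bench. First push the box's lid up with closed fingers, gently, never harder than about 25 N, until its stay goes over centre and the lid stands open by itself, and take your hand off it; then lay the bar flat on the floor of the box without dropping it in. Leave the lid standing open and the other things on the bench where they are.

Things in the scene. Friction and masses are not known exactly. Their poses are not given: they have to be found in the camera images.
- box: open-topped grey sheet-steel box, fixed to the bench, 200 mm (its x) by 300 mm (its y) by 65 mm high, walls and floor 4 mm. Origin: centre of its underside, on the bench. Its x axis points from the lip side to the hinge side, roughly to the robot's left (+y); its y roughly back to the robot; z up.
- lid (a joint): angle of the box's lid: 0 = shut and level, grows as the lip rises (1.57 = upright). 5 mm sheet as large as the box top, 0.4 to 0.6 kg: 2 to 3 N at the lip lift it. It swings freely and falls shut from any angle short of the stay. More than 25 N between hand and lid spoils it.
- lid_lip (a point): middle of the lower outer edge of the lid's lip, a plain tab 90 mm wide, 5 mm thick, that stands 25 mm out from the box wall opposite the hinge, roughly to the robot's right; free space below it. 225 mm from the hinge axis; moves with the lid. Its axes are the lid's: x towards the hinge, y along the hinge, z out of the lid's upper face.
- lid_hinge (a point): middle of the hinge axis, at the top edge of the box, 65.5 mm above the bench, at the height of the shut lid's underside. The axis runs along the box's y.
- bar: copper backing bar, a plain flat bar 110 mm (its x) by 30 mm (its y) by 10 mm thick, 0.29 kg, loose on the bench. Origin: centre of its underside. Take it across its 30 mm width.
- angle: bystander: short piece of steel angle, 70 by 50 by 50 mm, loose. Origin: centre of its underside.
- hammer: bystander: hammer, 260 mm long, lying along its x, loose. Origin: underside.
- pack: bystander: cardboard electrode pack 120 by 70 by 35 mm, loose. Origin: centre of its underside.
- stay_bracket (a point): centre of the stay's bracket behind the hinge, at the box's -y end: a spring roller. Some 0.15 rad before dead centre the push at the lip rises by 4 to 8 N, fades to nothing at dead centre, then the stay throws the lid on about 0.06 rad to a hard stop and holds it. Dead centre is between 1.16 and 1.56 rad, differs each time, is not measured: feel for it; pushing on at the stop, force shoots up.
Mind the look-alikes: they are no part of the job. There is more than one size of the bar; the one meant has the size given above.

How it is judged (in metres and radians):
On the way:
1. the lid stands open on its stay, untouched by the robot (value of joint lid above 1.1 rad and contact force between lid and the fingers below 0.1 N and contact force between lid and the arm below 0.1 N), for 0.5 s.
At the end, for the whole second after the job is handed in: the lid stands open by itself (above 1.1 rad) and the bar lies flat (within 0.1 rad, underside within 12 mm of the box's underside) and still inside the box, released (value of joint lid above 1.1 rad and x of bar in the frame of box between -0.1 and 0.1 m and y of bar in the frame of box between -0.15 and 0.15 m and z of bar in the frame of box below 0.012 m and angle between bar's own z axis and vertical below 0.1 rad and linear speed of bar below 0.02 m/s); the robot touches nothing.
It fails at once if the hand or arm presses on the lid with more than 25 N (contact force between lid and the fingers above 25 N or contact force between lid and the arm above 25 N).
It fails at once if the bar is dropped: nothing touches it while it is more than 30 mm above the bench (height (world z) of bar above 0.03 m and contact force between bar and anything else below 0.01 N).
It fails at once if the steel angle, hammer or pack is moved by more than 30 mm (distance of any of angle, hammer, pack from where it was at the start of the episode above 0.03 m).
It also fails if it takes over 72 s, if anything falls off the work surface, if the arm or the gripper's body presses on something with over 40 N, if the wrist force passes 120 N, or if a joint passes its speed limit or range.

## Working session

There is one attempt and no reset: what is moved stays moved. The work goes in short steps, Python scripts to look and compute and a shell command to move; the robot and the scene stay as the last step left them, time stands still between calls to the robot, and variables do not carry over. Pictures are saved under pics/ and viewed, at most 10 in all, crops included, and the job is handed in when it is done.

```bash
mkdir -p pics
cat > h.py <<'E'
import numpy as np,cv2
from rig import status,get_image,env
def cam(n,f=None):
    im=get_image(n)
    if f: cv2.imwrite('pics/'+f,cv2.cvtColor(im['color'],cv2.COLOR_RGB2BGR))
    return im
def ray(im,u,v):
    f=200/np.tan(np.radians(im['vertical_fov'])/2)
    K=np.array([[f,0,im['cx']],[0,f,im['cy']],[0,0,1]])
    p=cv2.undistortPoints(np.array([[[u,v]]],float),K,np.array([im['k1'],0,0,0.]))[0,0]
    # (1+k1 r^2) model = OpenCV's
    R=np.array(im['orientation']);
    return np.array(im['xyz']),R@np.array([p[0],p[1],1])
def onz(im,u,v,z):
    o,d=ray(im,u,v); return o+d*(z-o[2])/d[2]
E
python3 - <<'E'
from h import *
for n in('top','side'):
    im=cam(n,n+'0.png'); print(n,im['vertical_fov'],im['cx'],im['cy'],im['k1'],im['xyz'],np.round(im['orientation'],3).tolist())
print(status.observe())
E
```

```text
top 51.119716012574116 314.3333031087496 199.98325058408278 -0.06713487351848514 [ 0.47337405 -0.02962765  1.15793458] [[0.029, -0.998, 0.051], [-0.999, -0.03, -0.019], [0.021, -0.05, -0.999]]
side 49.23771476375316 320.91034512789963 202.02848825084342 0.006943607758901583 [-0.01367401  0.56127881  0.79019217] [[-0.707, -0.467, 0.531], [-0.707, 0.452, -0.544], [0.014, -0.76, -0.65]]
{'time_s': 0.1, 'q': array([-8.65923628e+01,  2.18373586e+01,  7.43785515e+01, -9.17518176e-04,
        8.38573415e+01, -1.23365406e+01]), 'qvel': array([-0.00595505, -0.07357693, -0.11725065,  0.07465503,  0.08652599,
       -0.01649083]), 'joint_efforts': array([ 4.09944478e-03, -4.49218547e+01, -2.31652880e+01, -2.15010045e-04,
        3.71060873e-03,  1.68565441e-05]), 'position': array([ 0.14920968, -0.5291094 ,  0.23078232]), 'tool_rot': array([[ 9.62482358e-01,  2.71344249e-01, -9.18857617e-05],
       [ 2.71344142e-01, -9.62481548e-01,  1.27527341e-03],
       [ 2.57599755e-04, -1.25236082e-03, -9.99999183e-01]]), 'ft_force': array([ 0.55010346,  0.68938099, -0.27793924]), 'wrist_torque': array([0.00151312, 0.01711647, 0.04918165]), 'gripper_force': 0.0, 'grip_width': 0.08540288331063374}
```

View pics/top0.png

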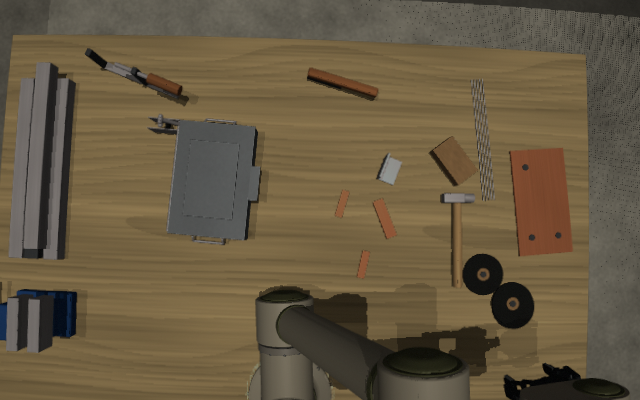

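View pics/side0.png

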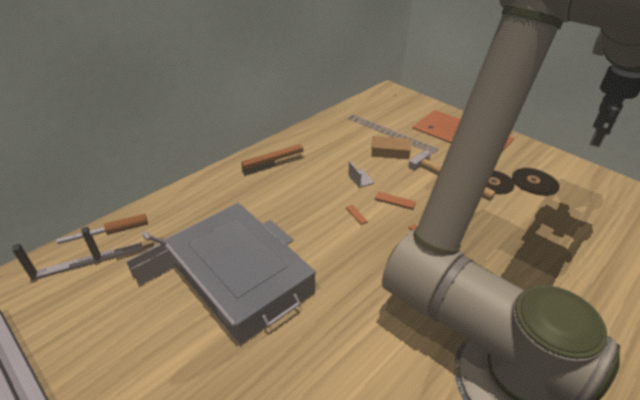

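Top view: the bar could be any of the orange bars at (342,204), (385,218), (363,264), the long brown-red bar at (342,83) or the plate at (541,200). The box lid spans about (167..258, 121..240), with its lip at (255,183) and the stay at (165,124). I'll measure the sizes next.

Run:
```python
from h import *
im=cam('top'); c=im['color']; hsv=cv2.cvtColor(c,cv2.COLOR_RGB2HSV)
m=((hsv[...,0]<11)&(hsv[...,1]>110)&(hsv[...,2]>70)).astype(np.uint8)
cs,_=cv2.findContours(m,cv2.RETR_EXTERNAL,cv2.CHAIN_APPROX_NONE)
for k in cs:
    if cv2.contourArea(k)<60: continue
    P=np.array([onz(im,*p[0],0.01)[:2] for p in k],np.float32)
    (x,y),s,a=cv2.minAreaRect(P*1000); print('orange',k.mean(0)[0].round(),round(x),round(y),np.round(s),round(a,1))
g=((hsv[...,1]<60)&(hsv[...,2]>50)&(hsv[...,2]<150)).astype(np.uint8); g[:,:140]=0;g[:110]=0;g[255:]=0;g[:,275:]=0
g=cv2.morphologyEx(g,cv2.MORPH_OPEN,np.ones((5,5)))
cs,_=cv2.findContours(g,cv2.RETR_EXTERNAL,cv2.CHAIN_APPROX_NONE)
k=max(cs,key=cv2.contourArea); 
ap=cv2.approxPolyDP(k,3,True)[:,0]
for p in ap: print(p,onz(im,*p,0.07).round(3))
big=cv2.resize(c[105:290,140:420],None,fx=2.8,fy=2.8,interpolation=cv2.INTER_CUBIC)
cv2.imwrite('pics/crop1.png',big[...,::-1])
```

```text
orange [542. 203.] 548 -696 [296. 159.] 5.9
[178 120] [0.729 0.315 0.07 ]
[167 232] [0.434 0.33  0.07 ]
[244 239] [0.422 0.128 0.07 ]
[247 200] [0.523 0.124 0.07 ]
[256 200] [0.524 0.101 0.07 ]
[259 166] [0.613 0.096 0.07 ]
[251 165] [0.615 0.117 0.07 ]
[254 127] [0.716 0.113 0.07 ]
```

View pics/crop1.png

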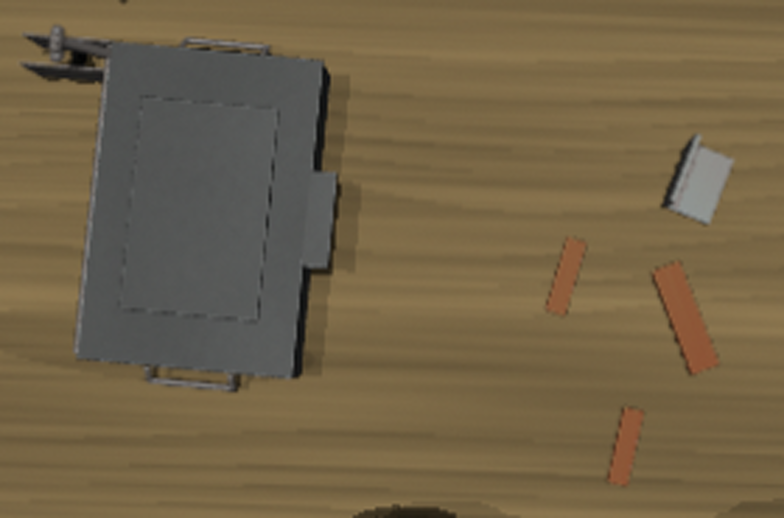

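The bar meant is the widest small one, at (385,218). Its crop corners are about (653,270), (680,262), (718,363) and (692,375). The other two, at (342,204) and (363,264), look smaller. I'll confirm with numbers and work out the frames.

```bash
cat > bars.py <<'E'
from h import *
def bars(im,z=0.01,roi=(320,420,180,290)):
    c=im['color'].astype(int); u0,u1,v0,v1=roi
    m=np.zeros(c.shape[:2],np.uint8)
    m[v0:v1,u0:u1]=((c[...,0]>1.6*c[...,1])&(c[...,0]>70))[v0:v1,u0:u1]
    cs,_=cv2.findContours(m,cv2.RETR_EXTERNAL,cv2.CHAIN_APPROX_NONE); out=[]
    for k in cs:
        if cv2.contourArea(k)<40: continue
        (x,y),s,a=cv2.minAreaRect(k.astype(np.float32)); 
        B=cv2.boxPoints(((x,y),(s[0]+1,s[1]+1),a))
        P=np.array([onz(im,*p,z)[:2] for p in B])
        e=[P[1]-P[0],P[2]-P[1]]; l=max(e,key=np.linalg.norm)
        print('px',round(x),round(y),'xy',P.mean(0).round(4),'size',[round(np.linalg.norm(q),4) for q in e],'yaw',round(np.degrees(np.arctan2(l[1],l[0])),1))
E
python3 - <<'E'
from bars import *
im=cam('top'); bars(im)
a=np.array([.716,.113]);b=np.array([.729,.315]);c=np.array([.434,.330]);d=np.array([.422,.128])
print('center',(a+b+c+d)/4,'xaxis',(b-a+c-d)/2,'yaxis',(d-a+c-b)/2)
E
```

```text
px 363 264 xy [ 0.3603 -0.1899] size [np.float64(0.0734), np.float64(0.0214)] yaw -10.5
px 384 219 xy [ 0.4856 -0.2467] size [np.float64(0.0305), np.float64(0.1034)] yaw -158.0
center [0.57525 0.2215 ] xaxis [0.0125 0.202 ] yaxis [-0.2945  0.015 ]
```

```bash
python3 -m handwheel '3 4 0 0 0 7 0; 6 8 0 0 0 14 0; 9 12 0 0 0 21 0; 12 16 0 0 0 28 0; 15 20 0 0 0 35 0; 18 24 0 0 0 42 0; 21 28 0 0 0 49 0; 24 32 0 0 0 56 0'; python3 -c "
from rig import status;s=status.observe();print(s['q'].round(1),s['tool_rot'].round(2).tolist())"
```

```text
time_s: 0.87
position: [0.3499, -0.2608, 0.2314]
tool_rot: [[0.308, 0.951, 0.0], [0.951, -0.308, -0.0], [-0.0, 0.0, -1.0]]
ft_force: [1.5, -0.4, -0.2]
grip_width: 0.0001
gripper_force: 0.0
[-52.3  10.3  90.9   0.   78.7 -34.4] [[0.31, 0.95, 0.0], [0.95, -0.31, -0.0], [-0.0, 0.0, -1.0]]
```

The bar is at (0.486,-0.247) with yaw 22°. The other two are about 73x21 mm, so the choice holds. Next: finish the yaw, then tilt toward the lip.

```bash
python3 -m handwheel '3 2 0 0 0 5 0; 6 4 0 0 0 10 0; 9 6 0 0 0 15 0; 12 8 0 0 0 15 0; 15 9 0 0 0 15 0; 18 9 0 0 0 15 0; 18 9 0 0 0 15 0'; python3 -m handwheel '0 0 0 7 -0.4 0 0; 0 0 0 14 -0.8 0 0; 0 0 0 21 -1.2 0 0; 0 0 0 28 -1.6 0 0; 0 0 0 35 -2 0 0; 0 0 0 42 -2.4 0 0; 0 0 0 50 -2.8 0 0; 0 0 0 50 -2.8 0 0';python3 -c "
from rig import status;s=status.observe();print(s['q'].round(1),s['tool_rot'].round(2).tolist())"
```

```text
time_s: 1.45
position: [0.5328, -0.1717, 0.2304]
tool_rot: [[0.054, 0.999, 0.001], [0.999, -0.054, 0.0], [0.0, 0.001, -1.0]]
ft_force: [-0.2, 0.5, -0.0]
grip_width: 0.0004
gripper_force: 0.0
time_s: 2.12
position: [0.5284, -0.1745, 0.2288]
tool_rot: [[0.042, 0.998, 0.043], [0.634, -0.06, 0.771], [0.772, -0.005, -0.636]]
ft_force: [-1.1, -0.2, -0.3]
grip_width: 0.0001
gripper_force: 0.0
[-46.4  34.9  67.8  37.4 112.  -39.6] [[0.04, 1.0, 0.04], [0.63, -0.06, 0.77], [0.77, -0.01, -0.64]]
```

```bash
python3 -m handwheel '0.5 2.5 -1.5 0 0 0 0; 1 5 -3 0 0 0 0; 2 8 -5 0 0 0 0; 3 11 -7 0 0 0 0; 4 14 -9 0 0 0 0; 4.1 17 -11 0 0 0 0; 4.1 19.7 -12.6 0 0 0 0; 4.1 19.7 -12.6 0 0 0 0'; python3 -c "
from h import *
cam('side','s1.png');cam('top','t1.png');s=status.observe();print(s['q'].round(1))
a=cv2.imread('pics/s1.png')[130:380,120:520];b=cv2.imread('pics/t1.png')[80:280,140:460]
cv2.imwrite('pics/c2.png',np.vstack([cv2.resize(a,(560,350)),cv2.resize(b,(400,250))[:, :400] if 0 else cv2.copyMakeBorder(cv2.resize(b,(400,250)),0,0,0,160,cv2.BORDER_CONSTANT)]))"
```

```text
time_s: 2.78
position: [0.5679, 0.0294, 0.1032]
tool_rot: [[0.037, 0.999, 0.035], [0.641, -0.051, 0.766], [0.767, -0.006, -0.642]]
ft_force: [-0.0, -0.0, -0.4]
grip_width: 0.0004
gripper_force: 0.0
[-28.6  38.7  84.5  43.8  85.7 -40.7]
```

View pics/c2.png

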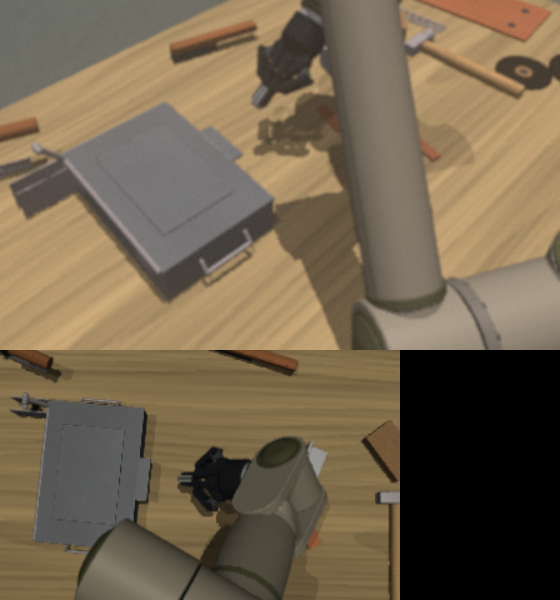

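The view shows the closed fingers clear of the lip, in line with its middle. Now slide in under the lip.

```bash
python3 -m handwheel '0 1.2 -1.7 0 0 0 0; 0 2.8 -3 0 0 0 0; 0 4.2 -4.1 0 0 0 0; 0 5.6 -5.3 0 0 0 0; 0 7 -6.4 0 0 0 0; 0 7 -6.4 0 0 0 0' && python3 -m handwheel '0 0 0.3 0 0 0 0; 0 0 0.6 0 0 0 0; 0 0 0.9 0 0 0 0; 0 0 1.2 0 0 0 0; 0 0 1.2 0 0 0 0'
```

```text
time_s: 3.38
position: [0.5697, 0.0952, 0.0407]
tool_rot: [[0.036, 0.998, 0.041], [0.641, -0.055, 0.765], [0.766, -0.002, -0.642]]
ft_force: [-0.1, -0.6, 0.6]
grip_width: -0.0001
gripper_force: 0.0
time_s: 3.8
position: [0.5708, 0.0933, 0.0543]
tool_rot: [[0.036, 0.998, 0.045], [0.642, -0.057, 0.765], [0.766, 0.002, -0.643]]
ft_force: [1.0, -2.3, -2.4]
grip_width: -0.0003
gripper_force: 1.4
```

Contact found at z≈0.054, but only about 3 mm of fingertip is under the lip. I'll go further in along the finger axis and compute the arc path.

```bash
python3 -m handwheel '0 0.3 -0.5 0 0 0 0; 0 0.7 -0.9 0 0 0 0; 0 1.1 -1.2 0 0 0 0; 0 1.1 -1.2 0 0 0 0;0 1.1 -1.0 0 0 0 0;0 1.1 -0.8 0 0 0 0;0 1.1 -0.8 0 0 0 0'
cat > path.py <<'E'
import numpy as np
d=np.array([.766,-.642]);n=np.array([.642,.766]);s=.015
H=np.array([.323,.0655])
def T(deg):
    t=np.radians(deg);E=H+.225*np.array([-np.cos(t),np.sin(t)])
    return E-.011*n+s*(d if deg<40 else np.array([np.cos(t),-np.sin(t)]))
if __name__=='__main__':
    for a in range(0,100,4): print(a,(T(a)*100).round(2),((T(a)-T(0))*100).round(2))
E
python3 path.py
```

```text
time_s: 4.38
position: [0.5702, 0.1052, 0.0455]
tool_rot: [[0.036, 0.998, 0.043], [0.641, -0.056, 0.765], [0.767, -0.0, -0.642]]
ft_force: [-0.2, 0.3, -2.1]
grip_width: -0.0001
gripper_force: 0.9
0 [10.24  4.74] [0. 0.]
4 [10.3   6.31] [0.05 1.57]
8 [10.46  7.88] [0.22 3.13]
12 [10.73  9.42] [0.49 4.68]
16 [11.11 10.95] [0.87 6.2 ]
20 [11.6  12.44] [1.36 7.7 ]
24 [12.19 13.9 ] [1.95 9.15]
28 [12.88 15.31] [ 2.63 10.56]
32 [13.66 16.67] [ 3.42 11.92]
36 [14.54 17.97] [ 4.3  13.23]
40 [15.51 19.21] [ 5.26 14.46]
44 [16.49 20.3 ] [ 6.24 15.55]
48 [17.54 21.31] [ 7.3  16.57]
52 [18.66 22.26] [ 8.42 17.51]
56 [19.85 23.12] [ 9.61 18.37]
60 [21.09 23.89] [10.85 19.15]
64 [22.39 24.58] [12.15 19.84]
68 [23.73 25.18] [13.48 20.43]
72 [25.1  25.68] [14.86 20.94]
76 [26.51 26.08] [16.27 21.34]
80 [27.95 26.39] [17.7  21.64]
84 [29.4  26.59] [19.16 21.85]
88 [30.86 26.69] [20.62 21.95]
92 [32.33 26.69] [22.08 21.95]
96 [33.79 26.59] [23.55 21.85]
```

```bash
python3 -m handwheel '0 0 0.4 0 0 0 0; 0 0 0.9 0 0 0 0; 0 0.1 1.6 0 0 0 0; 0 0.2 2.4 0 0 0 0; 0 0.25 3.1 0 0 0 0; 0 0.4 3.9 0 0 0 0; 0 0.5 4.7 0 0 0 0; 0 0.5 4.7 0 0 0 0'
```

```text
time_s: 5.05
position: [0.5705, 0.1107, 0.0941]
tool_rot: [[0.035, 0.998, 0.044], [0.641, -0.056, 0.766], [0.767, 0.002, -0.642]]
ft_force: [0.4, -3.0, -2.1]
grip_width: -0.0
gripper_force: 1.3
```

```bash
python3 -m handwheel '0 0.15 0.7 0 0 0 0; 0 0.3 1.4 0 0 0 0; 0 0.5 2.2 0 0 0 0; 0.1 0.8 3 0 0 0 0; 0.1 1.1 3.8 0 0 0 0; 0.1 1.4 4.5 0 0 0 0; 0.1 1.8 5.2 0 0 0 0; 0.1 2.1 5.9 0 0 0 0'; python3 -m handwheel '0 0.4 0.7 0 0 0 0; 0 0.8 1.4 0 0 0 0; 0 1.2 2 0 0 0 0; 0.1 1.7 2.7 0 0 0 0; 0.1 2.2 3.3 0 0 0 0; 0.1 2.6 3.9 0 0 0 0; 0.1 3.1 4.5 0 0 0 0; 0.1 3.6 5 0 0 0 0'
```

```text
time_s: 5.72
position: [0.5714, 0.1318, 0.1522]
tool_rot: [[0.036, 0.998, 0.043], [0.641, -0.057, 0.766], [0.767, -0.0, -0.642]]
ft_force: [1.4, -1.1, -1.5]
grip_width: -0.0003
gripper_force: 0.9
time_s: 6.38
position: [0.5723, 0.1678, 0.202]
tool_rot: [[0.037, 0.998, 0.043], [0.641, -0.057, 0.766], [0.767, -0.0, -0.642]]
ft_force: [0.7, -2.3, -1.6]
grip_width: -0.0001
gripper_force: 0.9
```

```bash
python3 -m handwheel '0 0.5 0.5 0 0 0 0; 0 1 1 0 0 0 0; 0 1.6 1.5 0 0 0 0; 0.1 2.2 2 0 0 0 0; 0.1 2.8 2.4 0 0 0 0; 0.1 3.4 2.8 0 0 0 0; 0.1 3.4 2.8 0 0 0 0'; python3 -m handwheel '0 0.3 0.2 0 0 0 0; 0 0.6 0.4 0 0 0 0; 0 0.9 0.6 0 0 0 0; 0 1.2 0.8 0 0 0 0; 0 1.2 0.8 0 0 0 0'
```

```text
time_s: 6.97
position: [0.5732, 0.2025, 0.2303]
tool_rot: [[0.035, 0.998, 0.043], [0.641, -0.055, 0.766], [0.767, 0.001, -0.642]]
ft_force: [-0.5, -1.3, -0.5]
grip_width: -0.0003
gripper_force: 0.6
time_s: 7.38
position: [0.5731, 0.2138, 0.2377]
tool_rot: [[0.036, 0.998, 0.043], [0.641, -0.056, 0.766], [0.767, -0.0, -0.642]]
ft_force: [0.9, -0.4, -0.1]
grip_width: -0.0001
gripper_force: 0.5
```

```bash
python3 -m handwheel '0 0.3 0.15 0 0 0 0; 0 0.6 0.3 0 0 0 0; 0 0.9 0.45 0 0 0 0; 0 1.3 0.65 0 0 0 0; 0 1.3 0.65 0 0 0 0'; python3 -m handwheel '0 0.3 0.15 0 0 0 0; 0 0.6 0.3 0 0 0 0; 0 0.9 0.4 0 0 0 0; 0 1.3 0.6 0 0 0 0; 0 1.3 0.6 0 0 0 0'
```

```text
time_s: 7.8
position: [0.5732, 0.227, 0.2443]
tool_rot: [[0.036, 0.998, 0.043], [0.641, -0.056, 0.766], [0.767, -0.0, -0.642]]
ft_force: [-0.0, -1.2, -0.2]
grip_width: -0.0003
gripper_force: 0.4
time_s: 8.22
position: [0.5731, 0.2401, 0.2502]
tool_rot: [[0.036, 0.998, 0.043], [0.641, -0.056, 0.766], [0.767, -0.0, -0.642]]
ft_force: [0.2, 0.3, -0.5]
grip_width: -0.0002
gripper_force: 0.3
```

```bash
python3 -m handwheel '0 0.3 0.1 0 0 0 0; 0 0.6 0.2 0 0 0 0; 0 1 0.35 0 0 0 0; 0 1.4 0.5 0 0 0 0; 0 1.4 0.5 0 0 0 0'; python3 -m handwheel '0 0.3 0.1 0 0 0 0; 0 0.6 0.2 0 0 0 0; 0 0.6 0.2 0 0 0 0'
```

```text
time_s: 8.63
position: [0.5737, 0.2532, 0.2547]
tool_rot: [[0.037, 0.998, 0.044], [0.642, -0.057, 0.765], [0.766, 0.0, -0.643]]
ft_force: [2.0, -5.7, -0.4]
grip_width: 0.0002
gripper_force: 2.7
time_s: 8.88
position: [0.5737, 0.2592, 0.2567]
tool_rot: [[0.037, 0.998, 0.044], [0.642, -0.057, 0.765], [0.766, 0.0, -0.643]]
ft_force: [2.8, -4.2, -1.2]
grip_width: -0.0002
gripper_force: 2.2
```

```bash
python3 -m handwheel '0 0.3 0.08 0 0 0 0; 0 0.6 0.15 0 0 0 0; 0 0.6 0.15 0 0 0 0'; python3 -m handwheel '0 0.3 0.08 0 0 0 0; 0 0.6 0.15 0 0 0 0; 0 0.6 0.15 0 0 0 0'
```

```text
time_s: 9.13
position: [0.5733, 0.2655, 0.2584]
tool_rot: [[0.037, 0.998, 0.043], [0.641, -0.057, 0.766], [0.767, -0.0, -0.642]]
ft_force: [1.3, -2.8, -0.6]
grip_width: 0.0001
gripper_force: 1.5
time_s: 9.38
position: [0.5729, 0.272, 0.2601]
tool_rot: [[0.036, 0.998, 0.042], [0.64, -0.056, 0.766], [0.767, -0.001, -0.641]]
ft_force: [0.6, -1.1, -1.1]
grip_width: 0.0002
gripper_force: 0.7
```

Force is fading towards dead centre; small steps from here.

```bash
python3 -m handwheel '0 0.2 0.04 0 0 0 0; 0 0.3 0.06 0 0 0 0; 0 0.3 0.06 0 0 0 0'; python3 -m handwheel '0 0.2 0.04 0 0 0 0; 0 0.3 0.05 0 0 0 0; 0 0.3 0.05 0 0 0 0'
```

```text
time_s: 9.63
position: [0.573, 0.2747, 0.2606]
tool_rot: [[0.036, 0.998, 0.042], [0.64, -0.056, 0.766], [0.767, -0.001, -0.641]]
ft_force: [0.2, -1.6, 0.1]
grip_width: -0.0001
gripper_force: 0.4
time_s: 9.88
position: [0.5731, 0.2777, 0.261]
tool_rot: [[0.037, 0.998, 0.042], [0.641, -0.056, 0.766], [0.767, -0.001, -0.642]]
ft_force: [0.1, 0.0, -1.0]
grip_width: -0.0
gripper_force: 0.1
```

```bash
python3 -m handwheel '0 0.2 0.02 0 0 0 0; 0 0.3 0.03 0 0 0 0; 0 0.3 0.03 0 0 0 0;0 0.3 0.03 0 0 0 0'; python3 -m handwheel '0 0.15 0.02 0 0 0 0; 0 0.3 0.03 0 0 0 0; 0 0.3 0.03 0 0 0 0;0 0.3 0.03 0 0 0 0'
```

```text
time_s: 10.22
position: [0.5731, 0.2805, 0.2612]
tool_rot: [[0.037, 0.998, 0.043], [0.641, -0.056, 0.766], [0.767, -0.001, -0.642]]
ft_force: [-1.0, 0.3, 1.0]
grip_width: -0.0
gripper_force: 0.0
time_s: 10.55
position: [0.5732, 0.2834, 0.2615]
tool_rot: [[0.037, 0.998, 0.043], [0.641, -0.056, 0.766], [0.767, -0.001, -0.642]]
ft_force: [-0.5, 0.4, 0.0]
grip_width: -0.0003
gripper_force: 0.0
```

Contact has gone to zero, so the lid has been thrown over. I'll back off a little and look.

```bash
python3 -m handwheel '0 -0.5 0 0 0 0 0; 0 -1.2 0 0 0 0 0; 0 -2 0 0 0 0 0; 0 -3 0 0 0 0 0; 0 -3 0 0 0 0 0;0 -3 0 0 0 0 0'; python3 -c "
from h import *
cam('side','s2.png');cam('top','t2.png')
a=cv2.imread('pics/s2.png');b=cv2.imread('pics/t2.png')[60:280,120:440]
cv2.imwrite('pics/c3.png',np.hstack([a[:,0:400],cv2.resize(b,(400,275))[:, :] if 0 else cv2.copyMakeBorder(cv2.resize(b,(400,275)),0,125,0,0,cv2.BORDER_CONSTANT)]))"
```

```text
time_s: 11.05
position: [0.5736, 0.2524, 0.2615]
tool_rot: [[0.038, 0.998, 0.044], [0.641, -0.058, 0.766], [0.767, -0.001, -0.642]]
ft_force: [-0.5, 0.3, -0.2]
grip_width: -0.0001
gripper_force: 0.0
```

View pics/c3.png

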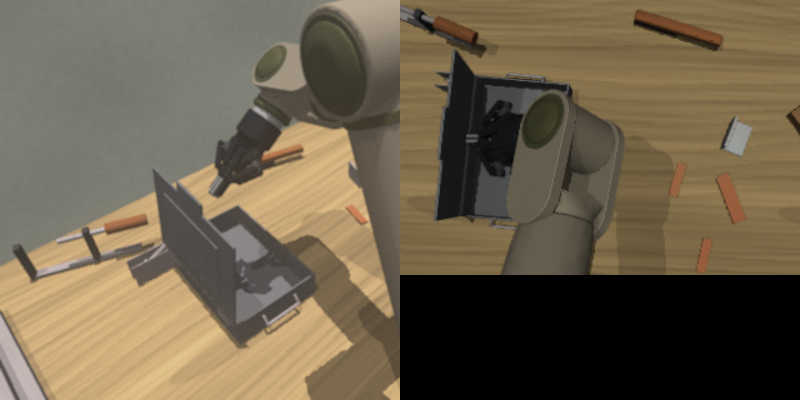

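The lid stands open by itself, near upright, and the hand is clear. Next: to the bar, untilting and turning on the way.

```bash
python3 -m handwheel '0 -3 0 0 0 0 0; -1 -7 0 -7 0.4 0 0; -2 -11 0 -14 0.8 0 0; -3 -15 0 -21 1.2 0 0; -4 -19 0 -28 1.6 0 0; -5 -23 0 -35 2 0 0; -6 -27 0 -42 2.4 0 0; -7 -31 0 -50 2.8 0 0.55'; python3 -m handwheel '0 -3 -1 0 0 -7 0.55; 0 -6 -2 0 0 -14 0.55; 0 -9 -4 0 0 -21 0.55; 0 -12 -6 0 0 -28 0.55; 0 -15 -8 0 0 -35 0.55; 0 -17 -9 0 0 -42 0.55; 0 -17 -9 0 0 -49 0.55;0 -17 -9 0 0 -56 0.55';python3 -m handwheel '0 0 0 0 0 -7 0.55; 0 0 0 0 0 -9 0.55;0 0 0 0 0 -9 0.55'
```

```text
time_s: 11.82
position: [0.5029, -0.0585, 0.2625]
tool_rot: [[0.056, 0.998, 0.002], [0.998, -0.056, 0.008], [0.008, 0.001, -1.0]]
ft_force: [0.1, -0.6, -0.9]
grip_width: 0.011
gripper_force: 0.0
time_s: 12.48
position: [0.503, -0.2275, 0.1705]
tool_rot: [[0.863, 0.505, 0.011], [0.505, -0.863, 0.009], [0.014, -0.002, -1.0]]
ft_force: [-0.7, 0.0, 0.6]
grip_width: 0.0472
gripper_force: 0.0
time_s: 12.73
position: [0.5034, -0.2264, 0.1715]
tool_rot: [[0.929, 0.37, 0.014], [0.37, -0.929, 0.006], [0.015, -0.0, -1.0]]
ft_force: [0.8, 0.2, 0.3]
grip_width: 0.0468
gripper_force: 0.0
```

```bash
python3 -m handwheel '-0.5 -0.5 -2 -0.3 0.8 0 0.55; -1 -1 -4 -0.3 0.8 0 0.55; -1.7 -2 -7 -0.3 0.8 0 0.55; -1.7 -2 -10 -0.3 0.8 0 0.55; -1.7 -2 -12 -0.3 0.8 0 0.55; -1.7 -2 -12 -0.3 0.8 0 0.55;-1.7 -2 -12 -0.3 0.8 0 0.55'; python3 -c "
from h import *
cam('side','s3.png');cv2.imwrite('pics/c4.png',cv2.resize(cv2.imread('pics/s3.png')[130:280,300:500],(800,600)))"
```

```text
time_s: 13.32
position: [0.4863, -0.2464, 0.0514]
tool_rot: [[0.928, 0.372, -0.001], [0.372, -0.928, 0.001], [-0.001, -0.002, -1.0]]
ft_force: [-0.2, -0.0, 1.3]
grip_width: 0.0471
gripper_force: 0.0
```

View pics/c4.png

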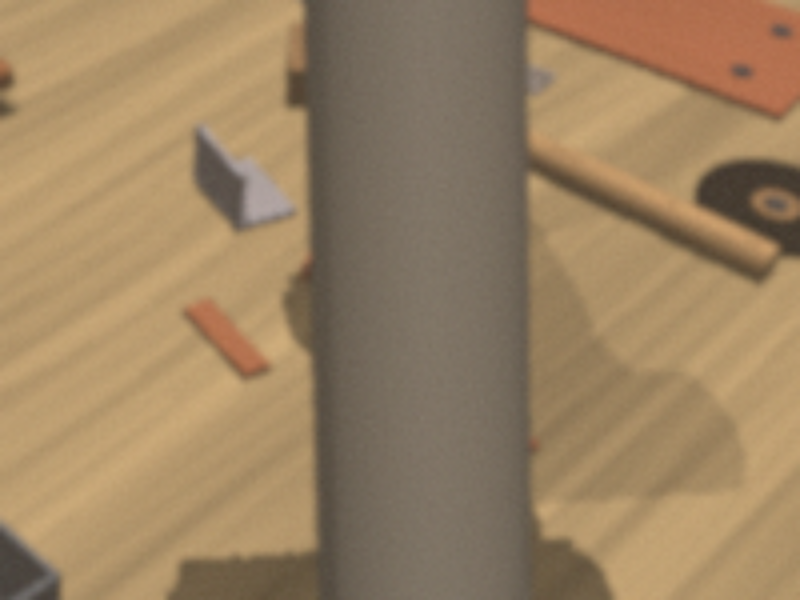

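The side view of the gripper is hidden by the arm, so I'll go on the measurement and feel. Descend, then close.

```bash
python3 -m handwheel '0 0 -1.5 0 0 0 0.55; 0 0 -3 0 0 0 0.55; 0 0 -4 0 0 0 0.55; 0 0 -4.6 0 0 0 0.55; 0 0 -4.6 0 0 0 0.55'; python3 -m handwheel '0 0 0 0 0 0 0.2; 0 0 0 0 0 0 0.2; 0 0 0 0 0 0 0.2; 0 0 0 0 0 0 0.2; 0 0 0 0 0 0 0.2; 0 0 0 0 0 0 0.2' 50
```

```text
time_s: 13.78
position: [0.4863, -0.2466, 0.0054]
tool_rot: [[0.929, 0.371, -0.001], [0.371, -0.929, 0.001], [-0.0, -0.001, -1.0]]
ft_force: [0.3, 0.3, -0.6]
grip_width: 0.0468
gripper_force: 0.0
time_s: 14.28
position: [0.4868, -0.247, 0.0067]
tool_rot: [[0.929, 0.371, 0.001], [0.371, -0.929, -0.001], [0.001, 0.001, -1.0]]
ft_force: [-1.1, 0.5, 6.0]
grip_width: 0.0275
gripper_force: 49.3
```

```bash
python3 -m handwheel '0 0 0.5 0 0 0 0.2; 0 0 1 0 0 0 0.2; 0 0 1.5 0 0 0 0.2; 0 0 1.5 0 0 0 0.2; 0 0 1.5 0 0 0 0.2; 0 0 1.5 0 0 0 0.2'; python3 -c "
from h import *
cam('top','t4.png');cv2.imwrite('pics/c5.png',cv2.resize(cv2.imread('pics/t4.png')[150:270,320:480],(800,600)))"
```

```text
time_s: 14.78
position: [0.4861, -0.2466, 0.0204]
tool_rot: [[0.929, 0.37, -0.0], [0.37, -0.929, 0.001], [-0.0, -0.001, -1.0]]
ft_force: [-1.0, 0.1, -3.0]
grip_width: 0.0276
gripper_force: 49.4
```

View pics/c5.png

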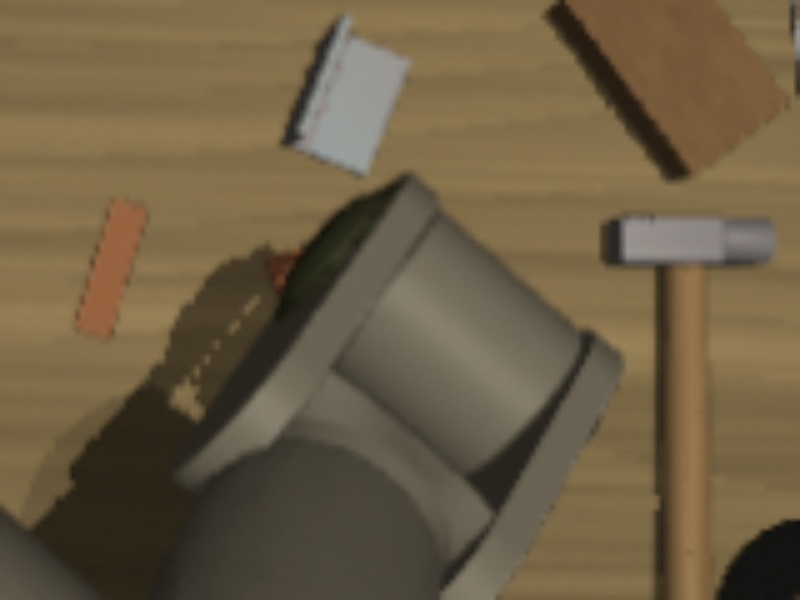

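The weight reading (-3 N) shows the bar is held, and the bystanders (angle, pack, hammer) have not moved. Now lift, turn by -25° and carry it over the box.

```bash
python3 -m handwheel '0 0 1.5 0 0 0 0.2; 0 0 4 0 0 0 0.2; 0 0 7 0 0 -3 0.2; 0 0.5 10 0 0 -8 0.2; 0.5 2 12.5 0 0 -13 0.2; 1 4.5 13.5 0 0 -18 0.2; 1.5 7 14 0 0 -23 0.2; 2 10 14 0 0 -25 0.2'; python3 -m handwheel '0.7 3 0 0 0 0 0.2; 1.4 6 0 0 0 0 0.2; 2 9 0 0 0 0 0.2; 3 12 0 0 0 0 0.2; 4 15 0 0 0 0 0.2; 5 18 0 0 0 0 0.2; 5.5 21 0 0 0 0 0.2; 5.5 21 0 0 0 0 0.2'
```

```text
time_s: 15.5
position: [0.5067, -0.1465, 0.1617]
tool_rot: [[0.998, -0.063, 0.002], [-0.063, -0.998, -0.001], [0.002, 0.001, -1.0]]
ft_force: [-0.2, 0.3, -2.5]
grip_width: 0.0273
gripper_force: 49.9
time_s: 16.17
position: [0.5613, 0.068, 0.16]
tool_rot: [[0.999, -0.053, -0.001], [-0.053, -0.999, 0.002], [-0.001, -0.002, -1.0]]
ft_force: [-1.8, -0.2, -3.7]
grip_width: 0.0278
gripper_force: 50.0
```

```bash
python3 -m handwheel '0.3 3 0 0 0 0 0.2; 0.6 6 0 0 0 0 0.2; 0.9 9 0 0 0 0 0.2; 1.2 11 0 0 0 0 0.2; 1.2 11.8 0 0 0 0 0.2; 1.2 11.8 0 0 0 0 0.2; 1.2 11.8 0 0 0 0 0.2'; python3 -c "
from h import *
s=status.observe();print(s['q'].round(1),s['position'])
cam('side','s5.png');cam('top','t5.png')
a=cv2.imread('pics/s5.png')[120:380,100:400];b=cv2.imread('pics/t5.png')[80:280,140:300]
cv2.imwrite('pics/c6.png',np.hstack([cv2.resize(a,(450,390)),cv2.resize(b,(312,390))]))"
```

```text
time_s: 16.75
position: [0.573, 0.1807, 0.1601]
tool_rot: [[0.998, -0.057, -0.001], [-0.057, -0.998, -0.0], [-0.001, 0.0, -1.0]]
ft_force: [0.1, -0.4, -2.4]
grip_width: 0.0272
gripper_force: 50.2
[ 6.2 30.1 72.5 -0.  77.5 99.5] [0.57299516 0.180721   0.16014532]
```

View pics/c6.png

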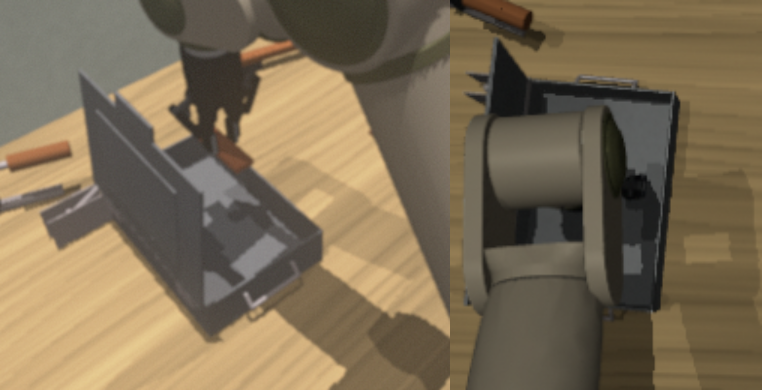

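The bar hangs level above the open floor of the box, near the lip wall. The wrist clears the standing lid by about 4 cm. Descend.

```bash
python3 -m handwheel '0 0 -2 0 0 0 0.2; 0 0 -4.5 0 0 0 0.2; 0 0 -7 0 0 0 0.2; 0 0 -9.5 0 0 0 0.2; 0 0 -11.5 0 0 0 0.2; 0 0 -13 0 0 0 0.2; 0 0 -13.5 0 0 0 0.2; 0 0 -13.5 0 0 0 0.2';  python3 -m handwheel '0 0 -0.3 0 0 0 0.2; 0 0 -0.6 0 0 0 0.2; 0 0 -0.8 0 0 0 0.2; 0 0 -1.0 0 0 0 0.2; 0 0 -1.0 0 0 0 0.2'
```

```text
time_s: 17.52
position: [0.5729, 0.1803, 0.0246]
tool_rot: [[0.998, -0.058, -0.002], [-0.058, -0.998, 0.0], [-0.002, 0.0, -1.0]]
ft_force: [-0.2, -0.0, -2.1]
grip_width: 0.0274
gripper_force: 50.2
time_s: 17.93
position: [0.5732, 0.1813, 0.0155]
tool_rot: [[0.998, -0.057, -0.0], [-0.057, -0.998, 0.0], [-0.0, -0.0, -1.0]]
ft_force: [0.3, 1.2, -3.2]
grip_width: 0.0272
gripper_force: 50.2
```

```bash
python3 -m handwheel '0 0 -0.1 0 0 0 0.2; 0 0 -0.2 0 0 0 0.2; 0 0 -0.3 0 0 0 0.2; 0 0 -0.4 0 0 0 0.2; 0 0 -0.45 0 0 0 0.2; 0 0 -0.45 0 0 0 0.2'
```

```text
time_s: 18.43
position: [0.5732, 0.1813, 0.0109]
tool_rot: [[0.998, -0.057, -0.0], [-0.057, -0.998, 0.0], [-0.0, -0.0, -1.0]]
ft_force: [-0.4, -0.4, -2.8]
grip_width: 0.0277
gripper_force: 50.2
```

```bash
python3 -m handwheel '0 0 -0.1 0 0 0 0.2; 0 0 -0.2 0 0 0 0.2; 0 0 -0.2 0 0 0 0.2; 0 0 -0.2 0 0 0 0.2'
```

```text
time_s: 18.77
position: [0.5733, 0.1814, 0.0107]
tool_rot: [[0.998, -0.057, 0.001], [-0.057, -0.998, 0.0], [0.001, -0.0, -1.0]]
ft_force: [-5.6, -1.1, 12.1]
grip_width: 0.0276
gripper_force: 52.2
```

The bar is seated: z has stopped at 0.0107 and the force is upward. Release gently, then retreat.

```bash
python3 -m handwheel '0 0 0.15 0 0 0 0.2; 0 0 0.15 0 0 0 0.5; 0 0 0.15 0 0 0 0.5; 0 0 0.15 0 0 0 0.5; 0 0 0.15 0 0 0 0.5; 0 0 0.15 0 0 0 0.5'; python3 -m handwheel '0 0 1 0 0 0 0.5; 0 0 2.5 0 0 0 0.5; 0 0 5 0 0 0 0.5; 0 0 8 0 0 0 0.5; 0 0 11 0 0 0 0.5; 0 0 14 0 0 0 0.5; 0 0 17 0 0 0 0.5; 0 0 20 0 0 0 0.5'; python3 -m handwheel '-1 -4 0 0 0 0 0.5; -2 -8 0 0 0 0 0.5; -3 -12 0 0 0 0 0.5; -4 -16 0 0 0 0 0.5; -5 -20 0 0 0 0 0.5; -6 -24 0 0 0 0 0.5; -6 -28 0 0 0 0 0.5; -6 -28 0 0 0 0 0.5'; python3 -c "
from h import *
cam('side','s6.png');im=cam('top','t6.png')
from bars import bars
bars(im,0.014,(140,300,100,260))
a=cv2.imread('pics/s6.png')[120:380,100:400];b=cv2.imread('pics/t6.png')[80:280,140:460]
cv2.imwrite('pics/c7.png',np.hstack([cv2.resize(a,(360,312)),cv2.resize(b,(440,312))]))"
```

```text
time_s: 19.27
position: [0.5733, 0.1813, 0.0104]
tool_rot: [[0.998, -0.057, -0.0], [-0.057, -0.998, 0.0], [-0.0, -0.0, -1.0]]
ft_force: [-0.8, -0.3, -1.0]
grip_width: 0.0427
gripper_force: 0.0
time_s: 19.93
position: [0.5729, 0.1813, 0.213]
tool_rot: [[0.998, -0.057, 0.001], [-0.057, -0.998, 0.001], [0.001, -0.001, -1.0]]
ft_force: [0.7, -0.6, 0.0]
grip_width: 0.0426
gripper_force: 0.0
time_s: 20.6
position: [0.5128, -0.1046, 0.2113]
tool_rot: [[0.998, -0.063, 0.001], [-0.063, -0.998, -0.002], [0.001, 0.002, -1.0]]
ft_force: [-0.4, -1.0, 0.5]
grip_width: 0.0423
gripper_force: 0.0
px 230 182 xy [0.5734 0.1809] size [np.float64(0.108), np.float64(0.0309)] yaw -2.4
```

View pics/c7.png

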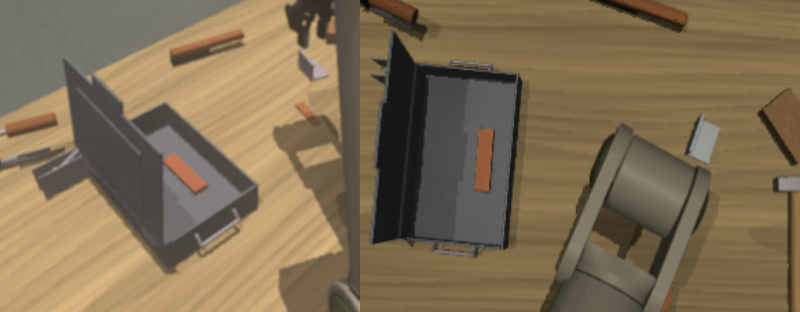

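The bar, measured at 108x31 mm, lies flat on the box floor at pixel (230,182). The lid stands open, the bystanders have not moved and the arm is clear. Handing in.

```bash
python3 -c "
from rig import env;print(env.close_job())"
```

```text
the job is handed in; nothing more can be done
None
```

The job is handed in at about 21 s: the copper bar lies flat and released on the box floor, the lid stands open on its stay, and the angle, hammer and pack are where they were; the judge gave no verdict back.

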